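Fit the keyed tube carousel on the rotator spindle

ROBOT

A 6-joint arm with a two-finger parallel gripper is mounted at the origin on a cart in front of the work surface, level with it; the furniture and walls round the work are solid. World frame = base frame: x ahead of the robot, y to its left, z up, the work surface at z = 0. Lengths are in m, angles in rad, forces in N, time in s.
With the tool pointing down it reaches from about 0.35 to 0.85 m from the base axis. Payload 8.1 kg.
Tool frame: the origin (TCP) lies on the centre line of the jaws, within the pads' length; the fingertips stand 14 mm ahead of it and the grasp point (between the pads) lies 5 mm behind it; z points along the fingers, y is the line along which they close (so a half turn about z gives the same grasp; the last joint's range is limited). The gripper opens to 85 mm and grips with 20 to 120 N. Pads are 22 mm wide; open, the fingers measure 114 mm over their backs; the gripper's body (76 mm by 85 mm) begins 54 mm behind the grasp point. The pads swing forward as they close: fully open they stand 13 mm farther back than shut.
Start: joints at [1.207, 0.13, 1.488, -0, 1.523, -0.085], TCP at [0.165, 0.577, 0.245] pointing down, gripper open.
Joint ranges: [-2.96, 2.96], [-0.89, 2.26], [0.02, 2.5], [-1.34, 4.48], [0, 2.73], [-2.66, 2.66]. Speed limits (rad/s): [2.39, 2.39, 2.79, 3.14, 3.14, 3.14].

INTERFACE

Orientations are given as a rotation vector (axis times angle).
In Python, from rig import env, snapshot, order gives the robot as it stands.
- The arm moves only by the tool send_rows, never from a script. Its argument "rows" is a list of rows, each an object of numbers: "jaw": the gripper's target within -1 to 1 (shut at 1, half-way at 0, fully open at -1); "tx", "ty", "tz": the shift along the tool's x, y, z in mm; "turn": the turn about the tool's z in degrees. A call has 1 to 12 rows; each row shifts and turns the commanded pose from where the row before left it, along the tool's axes as they then stand; what a row does not reach is not made up. A row lasts 1/8 s, in which the tool goes at most 62.5 mm and 10.7 degrees, less where a joint would pass 70% of its speed; a pose out of reach is approached as far as the arm can. A call is refused whole if a number of a shift passes 62.5 or a number of a turn 10.7, either way. A call with a gripper value outside its range is refused whole. The fingers move at their own pace and stop on an object; "newtons" is the grip in N (left out, the last holds). Time passes only in rows, so rows that do not move let the fingers close. It gives the time, the measured TCP pose, the force, the opening and the grip force at its end, in the units of the state.
- env.read_state(): the state, without advancing time (a new reading comes with each control period).
- snapshot(name): name is "scene" or "top" or "wrist"; returns a dict with "color" (400x640x3 uint8, red, green, blue), "fx", "fy", "cx", "cy" (pixels), "R" (3x3) and "t" (3): a world point X has camera coordinates R X + t; the wrist camera has in their place "tool_from_camera" (4x4, takes a point from camera to tool coordinates, whose origin is the TCP and whose axes are the flange's). Camera axes: x right, y down, z forward; pixel columns grow to the right and rows downward; lengths in m; the calibration is good to about 2 mm. A picture is of the moment at which its call begins: read the wrist's pose just before it. There is no depth.
- order.close_job(): hands the job in; it is judged then, once.
The state is a dict: "time": time; "joints": joint angles; "dq": joint speeds; "tau": joint torques, N m; "tcp_pos": TCP position; "orientation": TCP orientation; "contact_force": force on the tool from outside, world axes, zero at the start; "torque": the same for the moment, N m; "gripper_width": finger opening in m; "gripper_force": force on a finger pad.
Only numpy, scipy, OpenCV 4.12 (cv2) and the standard library are available. Lean on these libraries where they do the work, as an engineer would, in place of code of your own. Each camera call takes 0.05 s, during which the arm holds its last target. There are 200 camera calls.

TASK

Fit the blue tube carousel on the D-shaped spindle of the white tube rotator: turn it so that the flat in its bore (red marks) is on the same side as the flat of the spindle (red line on the rotator), lower it over the spindle fully home on the dark shoulder, and let go. Leave the white carousel, whose round bore is the wrong one, and the amber bottle where they stand.

Things in the scene. Friction and masses are not known exactly. Their poses are not given: they have to be found in the camera images.
- blue_carousel: Loose upright blue carousel, 150 g: disc 91 mm across, 12 mm thick, with black tube pockets; on it a round hub, the grip, 50 mm across, top 52 mm above the underside. D-shaped bore right through: round part 35 mm across on the axis, flat 6.5 mm from the axis on its own -x side, where red bars mark hub and disc. Origin: axis, underside; z up.
- drive_unit: Fixed white rotator 40 mm high; control strip and red line on its -x side. Origin: under the spindle, on the worktop; z up. Dark shoulder 62 mm across, top at 46 mm, is the seat. Steel D spindle 30 mm across, flat 4 mm from the axis on -x, straight to 84 mm, tapering to 17 mm at its tip at 102 mm. Carousel fits at the same yaw, 2.5 mm play, 10 degrees either way, and drops by its weight.
- white_carousel: Loose white plastic carousel of the same outer shape and size, with a round bore 22 mm in diameter and no red marks; it does not fit. Must stay where it is. Origin: on the axis, at the underside.
- amber_bottle: Loose amber glass bottle with black cap, 42 mm in diameter, 100 mm tall, behind the rotator. Must stay standing where it is. Origin: centre of its underside.
Not all that is in view belongs to the job. Several things look just like the blue_carousel: the one meant starts farthest from the robot's base.

How it is judged:
At the end, for the whole second after the job is handed in: The blue carousel sits on the rotator's spindle with its underside on the shoulder (46 mm above the worktop, within 4 mm), centred within 10 mm, flat to flat (its x axis within 0.6 rad of the unit's, which the key itself enforces), level within 0.08 rad and at rest (horizontal distance between blue_carousel and drive_unit below 0.01 m and z of blue_carousel in the frame of drive_unit between 0.042 and 0.05 m and angle between the x axis of blue_carousel and the x axis of drive_unit, either way round below 0.6 rad and angle between blue_carousel's own z axis and vertical below 0.08 rad and linear speed of blue_carousel below 0.02 m/s); the robot touches nothing.
It fails at once if the white carousel is moved more than 20 mm (distance of white_carousel from where it was at the start of the episode above 0.02 m).
It fails at once if the amber bottle is moved more than 20 mm or tipped (distance of amber_bottle from where it was at the start of the episode above 0.02 m or angle between amber_bottle's own z axis and vertical above 0.35 rad).
It also fails if it takes over 40 s, if anything falls off the work surface, if the arm or the gripper's body presses on something with over 40 N, if the wrist force passes 120 N, or if a joint passes its speed limit or range.

## Working session

There is one attempt and no reset: what is moved stays moved. The work goes in short steps, Python scripts to look and compute and a tool call to move; the robot and the scene stay as the last step left them, time stands still between calls to the robot, and variables do not carry over. Pictures are saved under pics/ and viewed, at most 10 in all, crops included, and the job is handed in when it is done.

Besides the shell and the picture viewer there is one more tool, called as name(argument=value, ...) on one line, values as JSON. send_rows: Moves the arm, as the interface text tells. Its arguments: {"type":"object","properties":{"rows":{"type":"array","items":{"type":"object","properties":{"jaw":{"type":"number"},"tx":{"type":"number"},"ty":{"type":"number"},"tz":{"type":"number"},"turn":{"type":"number"}}}},"newtons":{"type":"number"}},"required":["rows"]}

```bash
mkdir -p pics; ls
cat > h.py <<'E'
import numpy as np, cv2
from rig import env, snapshot, order
def ray(s,u,v,z):
    d=s['R'].T@np.array([(u-s['cx'])/s['fx'],(v-s['cy'])/s['fy'],1]); c=-s['R'].T@np.array(s['t'])
    return c+d*(z-c[2])/d[2]
def proj(s,X):
    p=s['R']@np.array(X)+s['t']; return s['cx']+s['fx']*p[0]/p[2], s['cy']+s['fy']*p[1]/p[2]
def save(s,n): cv2.imwrite(f'pics/{n}.png',cv2.cvtColor(s['color'],cv2.COLOR_RGB2BGR))
E
python3 - <<'E'
from h import *
for n in('scene','top'):
    s=snapshot(n); save(s,n+'0'); R=np.array(s['R']); print(n,s['fx'],s['cx'],s['cy'],-R.T@np.array(s['t']),R.round(2).tolist())
    np.savez('pics/'+n+'0.npz',**{k:s[k] for k in s})
print(env.read_state())
E
```

```text
pics
scene 384.13477290029726 319.1898502990828 194.5747811694746 [ 0.05156081 -0.3799522   0.5452952 ] [[0.7, -0.71, -0.02], [-0.41, -0.38, -0.83], [0.58, 0.59, -0.56]]
top 407.93674074974433 313.0231627357479 202.36248124320687 [0.49775224 0.1417088  0.94709586] [[-0.01, -1.0, -0.03], [-1.0, 0.01, -0.05], [0.05, 0.03, -1.0]]
{'time': 0.1, 'joints': array([ 1.20660300e+00,  1.31052946e-01,  1.48915919e+00, -1.81720649e-05,
        1.52297593e+00, -8.54155861e-02]), 'dq': array([-0.00090764, -0.0008577 , -0.00314399, -0.00131763,  0.00093836,
       -0.00092965]), 'tau': array([ 1.02897084e-03, -5.70954072e+01, -5.01942194e+01, -2.66977258e-04,
        8.19473353e-03,  5.49580000e-05]), 'tcp_pos': array([0.16493945, 0.57641056, 0.24437497]), 'orientation': array([-4.36437952e-01, -3.11078721e+00,  2.44910125e-03]), 'contact_force': array([-1.44415269,  0.16869096, -0.85206366]), 'torque': array([ 0.02530062, -0.05049619,  0.01596779]), 'gripper_force': 0.0, 'gripper_width': 0.08536547568955258}
```

View pics/top0.png

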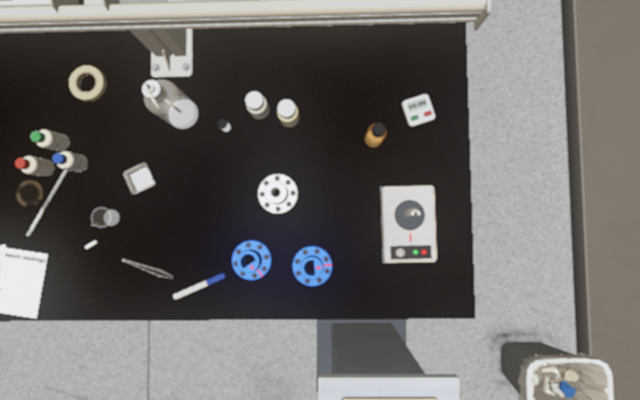

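View pics/scene0.png

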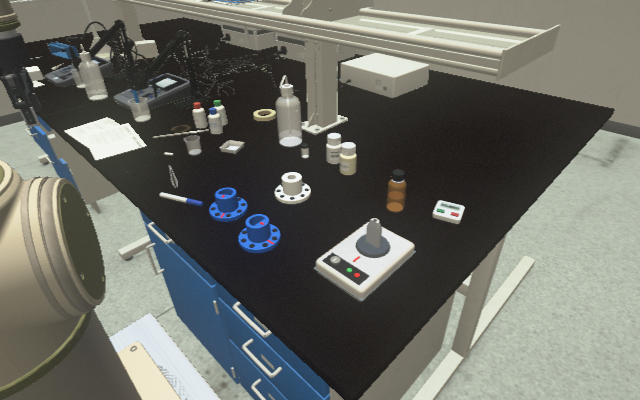

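The top view (right = -y, up = +x) shows two blue carousels at (251,260) and (312,266), the white one at (278,193), the rotator at (409,225) with its red line at about (410,238), and the bottle at (375,135). Next I'll measure them.

```bash
cat > m.py <<'E'
from h import *
s=dict(np.load('pics/top0.npz')); im=s['color']; hsv=cv2.cvtColor(im,cv2.COLOR_RGB2HSV)
H,S,V=[hsv[...,i].astype(int) for i in range(3)]
blue=((H>100)&(H<125)&(S>100)&(V>90)); red=(((H<12)|(H>135))&(S>70)&(V>110))
for cx,cy in((251,260),(312,266)):
    w=np.zeros(im.shape[:2],bool); w[cy-26:cy+27,cx-26:cx+27]=1
    m=((blue|red)&w).astype(np.uint8)
    c=max(cv2.findContours(m,0,2)[0],key=cv2.contourArea); h=cv2.convexHull(c)
    e=cv2.fitEllipse(h); C=ray(s,*e[0],.012); ys,xs=np.nonzero(red&w)
    P=np.array([ray(s,x,y,.012) for x,y in zip(xs,ys)]); 
    print('car',C[:3].round(4),'diam',[round(a/s['fx']*.935,4) for a in e[1]],'r',np.hypot(*C[:2]).round(3),'nred',len(xs))
    print([(x,y) for x,y in zip(xs,ys)])
    d=P-C; print('red mean dir deg',np.degrees(np.arctan2(d[:,1].mean(),d[:,0].mean())))
# rotator
w=np.zeros(im.shape[:2],bool); w[195:236,388:432]=1
m=((V<110)&w).astype(np.uint8); c=max(cv2.findContours(m,0,2)[0],key=cv2.contourArea); e=cv2.fitEllipse(cv2.convexHull(c))
print('shoulder',ray(s,*e[0],.046).round(4),[round(a/s['fx']*.9,4) for a in e[1]],e)
w[:]=0; w[228:245,400:420]=1; ys,xs=np.nonzero(red&w); P=np.array([ray(s,x,y,.04) for x,y in zip(xs,ys)]); print('line',P.mean(0),len(P)); d=P.mean(0)-ray(s,*e[0],.046); print('line dir',np.degrees(np.arctan2(d[1],d[0])))
w[:]=0; w[180:268,375:442]=1; m=((V>120)&w).astype(np.uint8); c=max(cv2.findContours(m,0,2)[0],key=cv2.contourArea); r=cv2.minAreaRect(c); print('box',r,[ray(s,*p,.04)[:2].round(3).tolist() for p in cv2.boxPoints(r)])
for n,p in(('bottle',(375,140)),('white',(278,195))): print(n,ray(s,*p,.02))
b=cv2.cvtColor(im,cv2.COLOR_RGB2BGR)
cv2.imwrite('pics/crop1.png',np.hstack([cv2.resize(b[y-30:y+30,x-30:x+30],(266,266),interpolation=cv2.INTER_CUBIC) for x,y in((251,260),(312,266),(409,225))]))
E
python3 m.py
```

```text
car [0.4177 0.3111 0.012 ] diam [np.float64(0.0949), np.float64(0.0955)] r 0.521 nred 32
[(np.int64(251), np.int64(265)), (np.int64(250), np.int64(266)), (np.int64(251), np.int64(266)), (np.int64(252), np.int64(266)), (np.int64(250), np.int64(267)), (np.int64(251), np.int64(267)), (np.int64(252), np.int64(267)), (np.int64(253), np.int64(267)), (np.int64(251), np.int64(268)), (np.int64(252), np.int64(268)), (np.int64(253), np.int64(268)), (np.int64(252), np.int64(269)), (np.int64(257), np.int64(269)), (np.int64(257), np.int64(270)), (np.int64(258), np.int64(270)), (np.int64(259), np.int64(270)), (np.int64(258), np.int64(271)), (np.int64(259), np.int64(271)), (np.int64(258), np.int64(272)), (np.int64(259), np.int64(272)), (np.int64(260), np.int64(272)), (np.int64(259), np.int64(273)), (np.int64(260), np.int64(273)), (np.int64(261), np.int64(273)), (np.int64(260), np.int64(274)), (np.int64(261), np.int64(274)), (np.int64(262), np.int64(274)), (np.int64(260), np.int64(275)), (np.int64(261), np.int64(275)), (np.int64(262), np.int64(275)), (np.int64(261), np.int64(276)), (np.int64(262), np
[... 1002 characters left out ...]
), (np.int64(316), np.int64(268)), (np.int64(317), np.int64(268)), (np.int64(318), np.int64(268)), (np.int64(319), np.int64(268)), (np.int64(320), np.int64(268))]
red mean dir deg -90.26935262956266
shoulder [ 0.516  -0.0437  0.046 ] [np.float64(0.0589), np.float64(0.0605)] ((409.0055847167969, 214.6391143798828), (26.688068389892578, 27.43140983581543), 155.23876953125)
line [ 0.46571632 -0.04590078  0.04      ] 6
line dir -177.45012549087335
box ((408.6434631347656, 223.9469757080078), (77.7015151977539, 55.003639221191406), 88.15238952636719) [[0.58, 0.018], [0.583, -0.103], [0.412, -0.104], [0.409, 0.016]]
bottle [0.68788214 0.02423489 0.02      ]
white [0.56478968 0.24733501 0.02      ]
```

View pics/crop1.png

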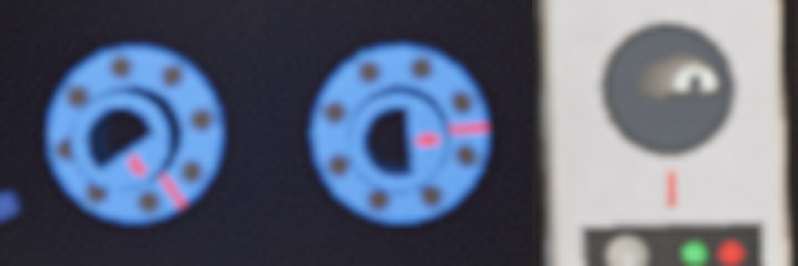

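The left one, at (0.418, 0.311) with r = 0.52, is the farthest, so it is the target. Next I'll work out the exact mark direction and the first move.

```bash
cat >> h.py <<'E'
from scipy.spatial.transform import Rotation as Ro
def go(x,y,z):
    st=env.read_state(); R=Ro.from_rotvec(st['orientation']).as_matrix()
    print('t',st['time'],'tcp',st['tcp_pos'].round(4),'j',st['joints'].round(2),'xaxis yaw',np.degrees(np.arctan2(R[1,0],R[0,0])).round(1),'zax',R[:,2].round(4))
    print('tool shift mm',(R.T@(np.array([x,y,z])-st['tcp_pos'])*1000).round(1))
E
python3 - <<'E'
from h import *
s=dict(np.load('pics/top0.npz'))
C=np.array([.4177,.3111]); a=ray(s,259.8,272.5,.012)[:2]-C; b=ray(s,251.4,267,.052)[:2]-C
for d in(a,b): print(np.degrees(np.arctan2(d[1],d[0])),np.hypot(*d))
go(.418,.311,.20)
E
```

```text
-145.5866381545487 0.035423787354017654
-147.31465287217094 0.01480330510667139
t 0.1 tcp [0.1649 0.5764 0.2444] j [ 1.21  0.13  1.49 -0.    1.52 -0.09] xaxis yaw 164.0 zax [-6.0e-04 -1.5e-03 -1.0e+00]
tool shift mm [-316.3 -185.5   44.6]
```

send_rows(rows=[{"jaw": -1, "tx": -20, "ty": -10, "tz": 0}, {"jaw": -1, "tx": -30, "ty": -18, "tz": 5}, {"jaw": -1, "tx": -30, "ty": -18, "tz": 5}, {"jaw": -1, "tx": -35, "ty": -20, "tz": 5}, {"jaw": -1, "tx": -35, "ty": -20, "tz": 5}, {"jaw": -1, "tx": -35, "ty": -20, "tz": 5}, {"jaw": -1, "tx": -35, "ty": -20, "tz": 5}, {"jaw": -1, "tx": -35, "ty": -20, "tz": 5}, {"jaw": -1, "tx": -30, "ty": -20, "tz": 5}, {"jaw": -1, "tx": -20, "ty": -13, "tz": 5}, {"jaw": -1, "tx": -11, "ty": -7, "tz": 0}, {"jaw": -1}])

```text
invalid input
```

send_rows(rows=[{"jaw": -1, "tx": -20, "ty": -10, "tz": 0, "turn": 0}, {"jaw": -1, "tx": -30, "ty": -18, "tz": 5, "turn": 0}, {"jaw": -1, "tx": -30, "ty": -18, "tz": 5, "turn": 0}, {"jaw": -1, "tx": -35, "ty": -20, "tz": 5, "turn": 0}, {"jaw": -1, "tx": -35, "ty": -20, "tz": 5, "turn": 0}, {"jaw": -1, "tx": -35, "ty": -20, "tz": 5, "turn": 0}, {"jaw": -1, "tx": -35, "ty": -20, "tz": 5, "turn": 0}, {"jaw": -1, "tx": -35, "ty": -20, "tz": 5, "turn": 0}, {"jaw": -1, "tx": -30, "ty": -20, "tz": 5, "turn": 0}, {"jaw": -1, "tx": -20, "ty": -13, "tz": 5, "turn": 0}, {"jaw": -1, "tx": -11, "ty": -7, "tz": 0, "turn": 0}, {"jaw": -1, "tx": 0, "ty": 0, "tz": 0, "turn": 0}], newtons=40)

```text
time: 1.6
tcp_pos: [0.4181, 0.3103, 0.2004]
orientation: [-0.439, -3.111, 0.0]
contact_force: [-0.5, 0.1, 0.3]
gripper_width: 0.0853
gripper_force: 0.0
```

Run:
```python
from h import *
st=env.read_state(); s=snapshot('wrist'); save(s,'wrist1')
T=np.array(s['tool_from_camera']); Rw=Ro.from_rotvec(st['orientation']).as_matrix()
W=np.eye(4); W[:3,:3]=Rw; W[:3,3]=st['tcp_pos']; C=W@T; s['R']=C[:3,:3].T; s['t']=-C[:3,:3].T@C[:3,3]
np.savez('pics/wrist1.npz',**{k:s[k] for k in s})
print(C[:3,3]); 
for z in(.012,.052): print(proj(s,[.418,.311,z]))
im=s['color']; hsv=cv2.cvtColor(im,cv2.COLOR_RGB2HSV); H,S,V=[hsv[...,i].astype(int) for i in range(3)]
m=((H>100)&(H<125)&(S>100)&(V>60)).astype(np.uint8)
for c in cv2.findContours(m,0,2)[0]:
    if cv2.contourArea(c)>1500: print(cv2.contourArea(c),cv2.boundingRect(c))
```

```text
[0.33807383 0.33254104 0.32941172]
(np.float64(315.9955560830088), np.float64(176.01998296037405))
(np.float64(316.1746118818145), np.float64(186.58145552762002))
26465.0 (123, 98, 279, 165)
```

View pics/wrist1.png

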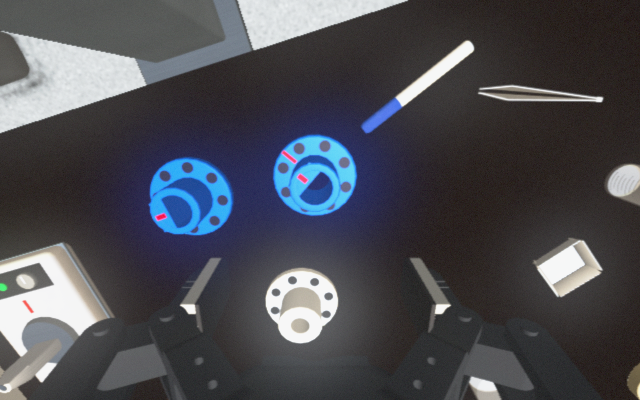

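The wrist view shows the target at (315,175), where I predicted it. Its red mark is at (289,157) and its hub mark at (303,179). I'll refine it quickly.

Run:
```python
from h import *
s=dict(np.load('pics/wrist1.npz')); im=s['color']; hsv=cv2.cvtColor(im,cv2.COLOR_RGB2HSV); H,S,V=[hsv[...,i].astype(int) for i in range(3)]
w=np.zeros(H.shape,bool); w[125:225,262:362]=1
red=((H<10)|(H>165))&(S>120)&(V>120)&w
m=((((H>90)&(H<125)&(S>110)&(V>140))|red)&w).astype(np.uint8)
c=max(cv2.findContours(m,0,2)[0],key=cv2.contourArea); h=cv2.convexHull(c)[:,0]
h=h[h[:,1]<185]  # upper rim belongs to the disc only
P=np.array([ray(s,u,v,.012)[:2] for u,v in h]); A=np.c_[2*P,np.ones(len(P))]; x=np.linalg.lstsq(A,(P**2).sum(1),rcond=None)[0]
print('centre',x[:2],'r',np.sqrt(x[2]+x[:2]@x[:2]))
n,l,st,ce=cv2.connectedComponentsWithStats(red.astype(np.uint8))
for i in range(1,n):
    if st[i,4]>8:
        for z in(.012,.052): d=ray(s,*ce[i],z)[:2]-x[:2]; print(ce[i],z,np.hypot(*d).round(4),np.degrees(np.arctan2(d[1],d[0])).round(1))
# unit red line + box edge
w[:]=0; w[290:325,10:45]=1; red=((H<10)|(H>165))&(S>90)&w; ys,xs=np.nonzero(red); P=np.array([ray(s,u,v,.04)[:2] for u,v in zip(xs,ys)],np.float32); print('line',P.mean(0),cv2.fitLine(P,2,0,.01,.01)[:2].ravel(),len(P))
s2=dict(np.load('pics/scene0.npz'))
X=[.516,-.0437]
print('scene proj tip',proj(s2,X+[.102]),'shoulder',proj(s2,X+[.046]))
go(x[0],x[1],.034)
```

```text
centre [0.41805183 0.30937182] r 0.04527525199932333
[288.65853659 156.36585366] 0.012 0.0352 -144.8
[288.65853659 156.36585366] 0.052 0.0382 -157.2
[302.17142857 178.17142857] 0.012 0.0136 -98.0
[302.17142857 178.17142857] 0.052 0.0147 -143.0
line [ 0.46765846 -0.0489204 ] [1.000000e+00 8.492124e-05] 39
scene proj tip (np.float64(371.74399420067334), np.float64(219.7259640056523)) shoulder (np.float64(370.25508496503426), np.float64(242.4652070559069))
t 1.65 tcp [0.4177 0.311  0.2005] j [ 0.54 -0.06  1.76  0.    1.44 -0.75] xaxis yaw 164.0 zax [-0.e+00  3.e-04 -1.e+00]
tool shift mm [ -0.8  -1.5 166.5]
```

send_rows(rows=[{"jaw": -1, "tx": -0.5, "ty": -0.5, "tz": 20, "turn": 0}, {"jaw": -1, "tx": 0, "ty": 0, "tz": 30, "turn": 0}, {"jaw": -1, "tx": 0, "ty": 0, "tz": 30, "turn": 0}, {"jaw": -1, "tx": 0, "ty": 0, "tz": 30, "turn": 0}, {"jaw": -1, "tx": 0, "ty": 0, "tz": 25, "turn": 0}, {"jaw": -1, "tx": 0, "ty": 0, "tz": 20, "turn": 0}, {"jaw": -1, "tx": 0, "ty": 0, "tz": 11, "turn": 0}, {"jaw": -1, "tx": 0, "ty": 0, "tz": 0, "turn": 0}, {"jaw": 0.5, "tx": 0, "ty": 0, "tz": 0, "turn": 0}, {"jaw": 0.5, "tx": 0, "ty": 0, "tz": 0, "turn": 0}, {"jaw": 0.5, "tx": 0, "ty": 0, "tz": 0, "turn": 0}, {"jaw": 0.5, "tx": 0, "ty": 0, "tz": 0, "turn": 0}], newtons=40)

```text
time: 3.15
tcp_pos: [0.4189, 0.311, 0.0358]
orientation: [0.437, 3.11, 0.002]
contact_force: [-2.8, -1.0, 6.0]
gripper_width: 0.0482
gripper_force: 40.9
```

send_rows(rows=[{"jaw": 0.5, "tx": 0, "ty": 0, "tz": -10, "turn": 0}, {"jaw": 0.5, "tx": 0, "ty": 0, "tz": -20, "turn": 0}, {"jaw": 0.5, "tx": 0, "ty": 0, "tz": -30, "turn": 0}, {"jaw": 0.5, "tx": 0, "ty": 0, "tz": -30, "turn": 0}, {"jaw": 0.5, "tx": 0, "ty": 0, "tz": -30, "turn": 0}, {"jaw": 0.5, "tx": 0, "ty": 0, "tz": -20, "turn": 0}, {"jaw": 0.5, "tx": 0, "ty": 0, "tz": -10, "turn": 0}, {"jaw": 0.5, "tx": 0, "ty": 0, "tz": 0, "turn": 8}, {"jaw": 0.5, "tx": 0, "ty": 0, "tz": 0, "turn": 9}, {"jaw": 0.5, "tx": 0, "ty": 0, "tz": 0, "turn": 9}, {"jaw": 0.5, "tx": 0, "ty": 0, "tz": 0, "turn": 8}, {"jaw": 0.5, "tx": 0, "ty": 0, "tz": 0, "turn": 0}])

```text
time: 4.65
tcp_pos: [0.4177, 0.3103, 0.1838]
orientation: [-1.326, -2.848, 0.001]
contact_force: [1.0, -1.0, -2.0]
gripper_width: 0.0479
gripper_force: 41.5
```

Run:
```python
from h import *
go(.516,-.0437,.185)
s=snapshot('wrist');save(s,'wrist2')
```

```text
t 4.65 tcp [0.4177 0.3103 0.1838] j [ 0.54 -0.05  1.78  0.    1.41 -0.16] xaxis yaw 130.1 zax [-9.e-04 -5.e-04 -1.e+00]
tool shift mm [-334.1 -152.7   -1.1]
```

View pics/wrist2.png

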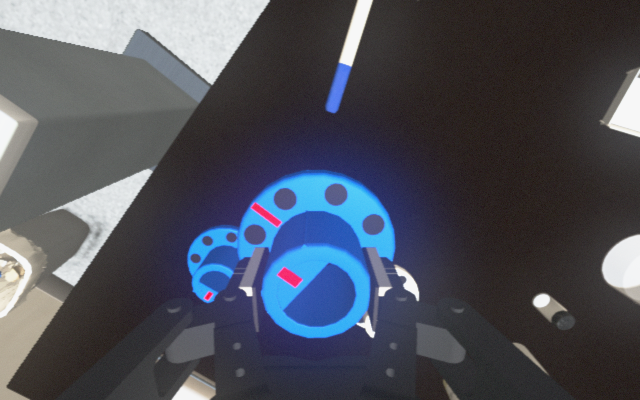

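It is held upright, with the red marks at (266,215) and (290,278). I'll measure the in-hand offset and mark angle.

```bash
cat > hand.py <<'E'
from h import *
def hand():
    st=env.read_state(); s=snapshot('wrist')
    W=np.eye(4); W[:3,:3]=Ro.from_rotvec(st['orientation']).as_matrix(); W[:3,3]=st['tcp_pos']
    C=W@np.array(s['tool_from_camera']); s['R']=C[:3,:3].T; s['t']=-C[:3,:3].T@C[:3,3]
    im=s['color']; hsv=cv2.cvtColor(im,cv2.COLOR_RGB2HSV); H,S,V=[hsv[...,i].astype(int) for i in range(3)]
    w=np.zeros(H.shape,bool); w[160:345,236:400]=1
    red=((H<10)|(H>165))&(S>120)&(V>120)&w
    m=((((H>90)&(H<125)&(S>110)&(V>140))|red)&w).astype(np.uint8)
    c=max(cv2.findContours(m,0,2)[0],key=cv2.contourArea); h=cv2.convexHull(c)[:,0]
    n,l,sts,ce=cv2.connectedComponentsWithStats(red.astype(np.uint8))
    for rows,z,r0 in((h[:,1]<225,.012,.0455),(h[:,1]>295,.052,.025)):
        zz=st['tcp_pos'][2]-.0355+z; P=np.array([ray(s,u,v,zz)[:2] for u,v in h[rows]])
        x=np.linalg.lstsq(np.c_[2*P,np.ones(len(P))],(P**2).sum(1),rcond=None)[0]
        print('z',z,'centre-tcp mm',((x[:2]-st['tcp_pos'][:2])*1e3).round(1),'r',np.sqrt(x[2]+x[:2]@x[:2]).round(4),r0, 'in tool mm',(W[:2,:2].T@(x[:2]-st['tcp_pos'][:2])*1e3).round(1))
        for i in range(1,n):
            if sts[i,4]>30: d=ray(s,*ce[i],zz)[:2]-x[:2]; print('  mark',ce[i].round(),np.hypot(*d).round(4),np.degrees(np.arctan2(d[1],d[0])).round(1))
hand()
E
python3 hand.py
```

```text
z 0.012 centre-tcp mm [-1.8  2.3] r 0.0434 0.0455 in tool mm [3.  0.1]
  mark [266. 214.] 0.0331 -174.1
  mark [289. 277.] 0.0259 -86.8
z 0.052 centre-tcp mm [ 0.  -0.1] r 0.0245 0.025 in tool mm [-0.1 -0. ]
  mark [266. 214.] 0.0428 158.4
  mark [289. 277.] 0.0144 -177.0
```

send_rows(rows=[{"jaw": 0.5, "tx": -16, "ty": -7, "tz": 0, "turn": 0}, {"jaw": 0.5, "tx": -30, "ty": -14, "tz": 0, "turn": 0}, {"jaw": 0.5, "tx": -36, "ty": -16, "tz": 0, "turn": 0}, {"jaw": 0.5, "tx": -36, "ty": -16, "tz": 0, "turn": 0}, {"jaw": 0.5, "tx": -36, "ty": -17, "tz": 0, "turn": 0}, {"jaw": 0.5, "tx": -36, "ty": -17, "tz": 0, "turn": 0}, {"jaw": 0.5, "tx": -36, "ty": -17, "tz": 0, "turn": 0}, {"jaw": 0.5, "tx": -36, "ty": -16, "tz": 0, "turn": 0}, {"jaw": 0.5, "tx": -36, "ty": -16, "tz": 0, "turn": 0}, {"jaw": 0.5, "tx": -24, "ty": -11, "tz": 0, "turn": 0}, {"jaw": 0.5, "tx": -12, "ty": -6, "tz": 0, "turn": 0}, {"jaw": 0.5, "tx": 0, "ty": 0, "tz": 0, "turn": 2}])

```text
time: 6.25
tcp_pos: [0.5155, -0.0445, 0.1842]
orientation: [-1.38, -2.822, 0.0]
contact_force: [-0.8, -0.5, -1.2]
gripper_width: 0.0475
gripper_force: 41.5
```

```bash
python3 - <<'E'
from h import *
go(.516,-.0437,.14)
s=snapshot('scene'); np.savez('pics/scene2.npz',**{k:s[k] for k in s})
b=cv2.cvtColor(s['color'],cv2.COLOR_RGB2BGR)
s0=dict(np.load('pics/scene0.npz')); b0=cv2.cvtColor(s0['color'],cv2.COLOR_RGB2BGR)
f=lambda q:cv2.resize(q[150:310,300:430],(390,480),interpolation=cv2.INTER_CUBIC)
cv2.imwrite('pics/crop2.png',np.hstack([f(b0),f(b)]))
E
python3 hand.py
```

```text
t 6.25 tcp [ 0.5155 -0.0445  0.1842] j [-0.19 -0.06  1.79  0.    1.41 -0.85] xaxis yaw 127.9 zax [-3.e-04  1.e-04 -1.e+00]
tool shift mm [ 0.3  0.9 44.2]
z 0.012 centre-tcp mm [-1.2  1.7] r 0.0438 0.0455 in tool mm [2.1 0.1]
  mark [273. 163.] 0.0526 152.5
  mark [266. 214.] 0.0336 -177.9
  mark [289. 277.] 0.0251 -90.1
z 0.052 centre-tcp mm [0.3 0. ] r 0.0242 0.025 in tool mm [-0.2  0.3]
  mark [273. 163.] 0.0609 143.6
  mark [266. 214.] 0.043 156.2
  mark [289. 277.] 0.0146 -178.9
```

View pics/crop2.png

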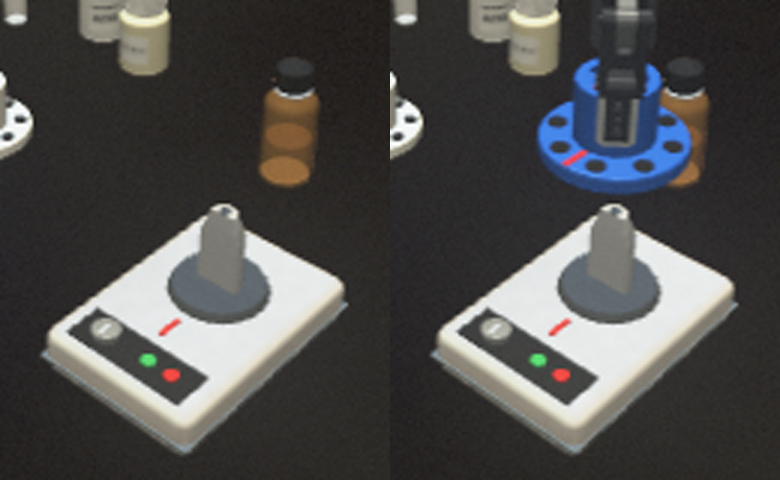

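The scene crop shows the carousel above the spindle with its red mark on the strip side. The shoulder centre is at about (373,244) and the disc centre at about (375,194). I'll compare spindle and carousel in this one camera.

Run:
```python
from h import *
s=dict(np.load('pics/scene2.npz')); im=s['color']; hsv=cv2.cvtColor(im,cv2.COLOR_RGB2HSV); H,S,V=[hsv[...,i].astype(int) for i in range(3)]
def fit(P):
    x=np.linalg.lstsq(np.c_[2*P,np.ones(len(P))],(P**2).sum(1),rcond=None)[0]; return x[:2].round(4),np.sqrt(x[2]+x[:2]@x[:2]).round(4)
w=np.zeros(H.shape,bool); w[165:216,345:435]=1
red=((H<10)|(H>165))&(S>120)&(V>100)
m=((((H>95)&(H<125)&(S>110)&(V>50))|(red))&w).astype(np.uint8); m[:, 432:]=0
c=max(cv2.findContours(m,0,2)[0],key=cv2.contourArea); e=cv2.convexHull(c)[:,0]; print('blue',cv2.boundingRect(e))
lo=e[e[:,1]>198]; print('disc bottom rim',fit(np.array([ray(s,*p,.149)[:2] for p in lo])),len(lo), 'tol z')
x0,y0,ww,hh=cv2.boundingRect(e); print('disc mid col',x0+ww/2,'pred',proj(s,[.5155,-.0445,.155]))
# shoulder
w[:]=0; w[228:262,350:398]=1
m=((V<125)&(S>20)&w).astype(np.uint8); c=max(cv2.findContours(m,0,2)[0],key=cv2.contourArea); h=cv2.convexHull(c)[:,0]
x0,y0,ww,hh=cv2.boundingRect(h); print('shoulder box',(x0,y0,ww,hh),'mid',x0+ww/2,'pred',proj(s,[.516,-.0437,.043]))
for z,sel in((.040,h[:,1]>249),(.046,h[:,1]<241)): print(z,sel.sum(),fit(np.array([ray(s,*p,z)[:2] for p in h[sel]])))
P=np.array([ray(s,*p,.043)[:2] for p in h]); print(fit(P))
# spindle tip
print('tip: crop(223,211)->',(374.3,220.3),'pred',proj(s,[.516,-.0437,.102]))
```

```text
blue (349, 169, 51, 46)
disc bottom rim (array([ 0.5164, -0.045 ]), np.float64(0.0441)) 14 tol z
disc mid col 374.5 pred (np.float64(373.46079607534836), np.float64(196.57650590461918))
shoulder box (357, 235, 32, 20) mid 373.0 pred (np.float64(370.1788439091917), np.float64(243.62959227007195))
0.04 8 (array([ 0.5237, -0.0439]), np.float64(0.0313))
0.046 6 (array([ 0.5132, -0.0505]), np.float64(0.0317))
(array([ 0.519 , -0.0469]), np.float64(0.0296))
tip: crop(223,211)-> (374.3, 220.3) pred (np.float64(371.74399420067334), np.float64(219.7259640056523))
```

Run:
```python
from h import *
def fit(P):
    x=np.linalg.lstsq(np.c_[2*P,np.ones(len(P))],(P**2).sum(1),rcond=None)[0]; return x[:2].round(4),np.sqrt(x[2]+x[:2]@x[:2]).round(4)
s=dict(np.load('pics/top0.npz')); g=cv2.cvtColor(s['color'],cv2.COLOR_RGB2GRAY).astype(np.float32)
# sub-pixel radial edge of shoulder, on plane .046
for z in(.046,.040):
  c=np.array([.516,-.0445])
  for it in range(4):
    E=[]
    for a in np.radians(np.arange(0,360,5)):
        rs=np.arange(.024,.040,.0005); uv=np.array([proj(s,[c[0]+r*np.cos(a),c[1]+r*np.sin(a),z]) for r in rs],np.float32)
        v=cv2.remap(g,uv[:,:1],uv[:,1:],1).ravel(); d=np.diff(v); k=d.argmax()
        if d[k]>3: E.append(c+rs[k]*np.array([np.cos(a),np.sin(a)]))
    f=fit(np.array(E)); c=f[0]
  print(z,f,len(E))
for X in([.516,-.0437],[.518,-.046]): print('tip px',proj(s,X+[.102]))
b=cv2.cvtColor(s['color'],cv2.COLOR_RGB2BGR)[200:230,395:425]
print(g[206:222,402:424].astype(int))
```

```text
0.046 (array([ 0.516 , -0.0441]), np.float64(0.0321)) 72
0.04 (array([ 0.5161, -0.0451]), np.float64(0.0321)) 72
tip px (np.float64(414.64265916940855), np.float64(214.0022339275402))
tip px (np.float64(415.74406471155356), np.float64(213.01720829534165))
[[106 106 106 106 106 105 105 106 106 108 108 109 108 106 105 104 104 101
  114 151 187 208]
 [106 107 105 106 105 106 108 109 113 116 118 119 118 116 111 107 104 103
  104 121 159 194]
 [106 106 106 107 110 111 115 120 127 132 135 137 140 139 131 119 108 103
  101 105 132 178]
 [106 105 108 110 115 121 127 132 139 146 153 164 172 176 169 151 130 114
  103 100 117 160]
 [107 108 111 117 125 130 137 142 149 159 177 194 204 205 200 191 174 144
  112 100 111 149]
 [106 109 114 122 128 136 142 149 158 177 202 216 213 203 202 212 211 183
  134 103 103 134]
 [107 111 117 124 130 137 145 152 167 194 218 221 198 167 172 207 225 209
  162 113 100 121]
 [107 112 119 126 131 139 148 156 173 204 224 218 181 132 142 196 224 216
  177 123 101 113]
 [107 112 119 125 132 138 145 153 168 195 213 205 167 123 133 181 209 204
  168 120 100 110]
 [105 110 116 121 127 134 138 140 145 160 172 166 139 114 123 151 168 162
  134 106  99 111]
 [105 107 109 114 119 124 124 120 115 116 118 117 109 104 107 115 118 113
  105 101 100 115]
 [104 104 105 107 108 111 110 106 103 102 101 103 103 102 102 103 102 102
  102 101 100 120]
 [105 105 106 105 105 105 105 104 104 103 103 104 103 104 104 104 103 104
  104 103 103 126]
 [104 105 104 103 104 104 104 104 104 103 105 104 104 104 104 103 104 104
  104 102 105 136]
 [104 103 104 105 103 105 103 104 103 103 102 103 103 103 103 103 103 103
  103 100 110 149]
 [104 104 104 103 103 103 103 102 103 104 103 103 103 103 103 103 103 102
  100 100 124 168]]
```

send_rows(rows=[{"jaw": 0.5, "tx": -1.7, "ty": 0.6, "tz": 0, "turn": 0}, {"jaw": 0.5, "tx": 0, "ty": 0, "tz": 15, "turn": 0}, {"jaw": 0.5, "tx": 0, "ty": 0, "tz": 15, "turn": 0}, {"jaw": 0.5, "tx": 0, "ty": 0, "tz": 10, "turn": 0}, {"jaw": 0.5, "tx": 0, "ty": 0, "tz": 5, "turn": 0}, {"jaw": 0.5, "tx": 0, "ty": 0, "tz": 4, "turn": 0}, {"jaw": 0.5, "tx": 0, "ty": 0, "tz": 4, "turn": 0}, {"jaw": 0.5, "tx": 0, "ty": 0, "tz": 4, "turn": 0}, {"jaw": 0.5, "tx": 0, "ty": 0, "tz": 3, "turn": 0}, {"jaw": 0.5, "tx": 0, "ty": 0, "tz": 0, "turn": 0}, {"jaw": 0.5, "tx": 0, "ty": 0, "tz": 0, "turn": 0}])

```text
time: 7.72
tcp_pos: [0.5173, -0.0447, 0.1245]
orientation: [1.376, 2.824, 0.0]
contact_force: [0.9, -0.8, -1.9]
gripper_width: 0.0477
gripper_force: 41.5
```

No contact yet, with the tip inside the bore. I'll keep lowering.

send_rows(rows=[{"jaw": 0.5, "tx": 0, "ty": 0, "tz": 4, "turn": 0}, {"jaw": 0.5, "tx": 0, "ty": 0, "tz": 4, "turn": 0}, {"jaw": 0.5, "tx": 0, "ty": 0, "tz": 4, "turn": 0}, {"jaw": 0.5, "tx": 0, "ty": 0, "tz": 4, "turn": 0}, {"jaw": 0.5, "tx": 0, "ty": 0, "tz": 4, "turn": 0}, {"jaw": 0.5, "tx": 0, "ty": 0, "tz": 0, "turn": 0}])

```text
time: 8.48
tcp_pos: [0.5172, -0.045, 0.1038]
orientation: [1.377, 2.824, -0.001]
contact_force: [1.8, -4.3, -4.9]
gripper_width: 0.0474
gripper_force: 41.7
```

send_rows(rows=[{"jaw": 0.5, "tx": 0, "ty": 0, "tz": 5, "turn": 0}, {"jaw": 0.5, "tx": 0, "ty": 0, "tz": 5, "turn": 0}, {"jaw": 0.5, "tx": 0, "ty": 0, "tz": 4, "turn": 0}, {"jaw": 0.5, "tx": 0, "ty": 0, "tz": 3, "turn": 0}, {"jaw": 0.5, "tx": 0, "ty": 0, "tz": 2, "turn": 0}, {"jaw": 0.5, "tx": 0, "ty": 0, "tz": 0, "turn": 0}])

```text
time: 9.22
tcp_pos: [0.5172, -0.0451, 0.085]
orientation: [1.377, 2.824, -0.001]
contact_force: [0.5, -6.1, 0.9]
gripper_width: 0.048
gripper_force: 41.9
```

send_rows(rows=[{"jaw": 0, "tx": 0, "ty": 0, "tz": 0, "turn": 0}, {"jaw": -1, "tx": 0, "ty": 0, "tz": 0, "turn": 0}, {"jaw": -1, "tx": 0, "ty": 0, "tz": 0, "turn": 0}, {"jaw": -1, "tx": 0, "ty": 0, "tz": 0, "turn": 0}, {"jaw": -1, "tx": 0, "ty": 0, "tz": 0, "turn": 0}, {"jaw": -1, "tx": 0, "ty": 0, "tz": -10, "turn": 0}, {"jaw": -1, "tx": 0, "ty": 0, "tz": -20, "turn": 0}, {"jaw": -1, "tx": 0, "ty": 0, "tz": -30, "turn": 0}, {"jaw": -1, "tx": 0, "ty": 0, "tz": -30, "turn": 0}, {"jaw": -1, "tx": 0, "ty": 0, "tz": -20, "turn": 0}, {"jaw": -1, "tx": 0, "ty": 0, "tz": -10, "turn": 0}, {"jaw": -1, "tx": 0, "ty": 0, "tz": 0, "turn": 0}])

```text
time: 10.72
tcp_pos: [0.5177, -0.0448, 0.2061]
orientation: [1.376, 2.823, 0.001]
contact_force: [-0.5, -0.0, -0.2]
gripper_width: 0.0854
gripper_force: 0.0
```

Run:
```python
from h import *
s=snapshot('scene'); b=cv2.cvtColor(s['color'],cv2.COLOR_RGB2BGR)
w=snapshot('wrist'); q=cv2.cvtColor(w['color'],cv2.COLOR_RGB2BGR)
cv2.imwrite('pics/crop3.png',np.hstack([cv2.resize(b[150:310,300:430],(325,400),interpolation=cv2.INTER_CUBIC),q[:,100:560]]))
print(env.read_state()['time'])
for z in(.046,.058,.098):print(z,proj(s,[.5172,-.0451,z]))
```

```text
10.825
0.046 (np.float64(371.20865721728165), np.float64(242.49153297145793))
0.058 (np.float64(371.5258016676184), np.float64(237.780507317385))
0.098 (np.float64(372.6258641783358), np.float64(221.43961690113824))
```

View pics/crop3.png

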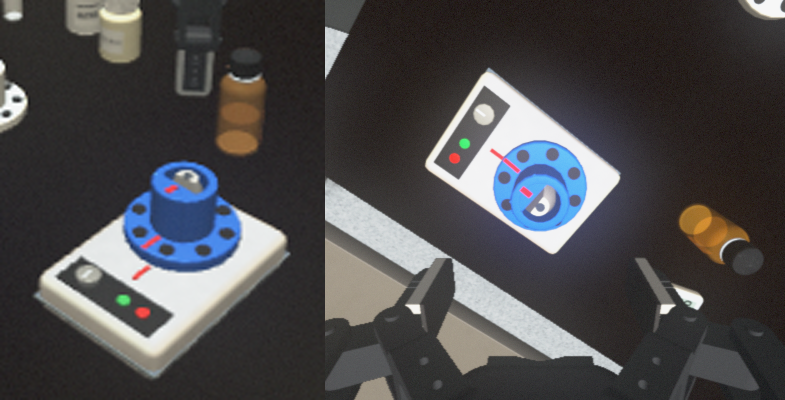

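Both views show the carousel level on the shoulder, its red marks in line with the unit's red line. The hub top is at about (374,220) in the scene image; (373,221) was predicted for a fully seated carousel. The gripper is clear, so I'm handing in.

```bash
python3 -c "
from rig import order
print(order.close_job())"
```

```text
the job is handed in; nothing more can be done
None
```

The blue carousel that started farthest from the base is on the spindle, flat to flat and seated on the shoulder in the last pictures; the gripper is clear, the white carousel and the bottle were not touched, and the job is handed in at about 11 s (no verdict was returned).

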